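Switch on three stirrers in order

ROBOT

A 6-joint arm with a two-finger parallel gripper is mounted at the origin on a cart in front of the work surface, level with it; the furniture and walls round the work are solid. World frame = base frame: x ahead of the robot, y to its left, z up, the work surface at z = 0. Lengths are in m, angles in rad, forces in N, time in s.
With the tool pointing down it reaches from about 0.325 to 0.775 m from the base axis. Payload 9.3 kg.
Tool frame: the origin (TCP) lies at the very end of the fingers, on their centre line; the grasp point (between the pads) lies behind it (arm.grip_depth is the x of the grasp point in the tool frame, in m); x points along the fingers, z is the direction in which the jaws open and shut, and the axes are right-handed (so a half turn about x gives the same grasp; the last joint's range is limited). The gripper opens to 85 mm and grips with 20 to 120 N. Pads are 22 mm wide; open, the fingers measure 114 mm over their backs; the gripper's body (76 mm by 85 mm) begins 54 mm behind the grasp point. The pads swing forward as they close: fully open they stand 13 mm farther back than shut.
Start: joints at [0.97, 0.259, 0.021, 1.334, 0, 1.418], TCP at [0.238, 0.496, 0.207] pointing down, gripper open.
Joint ranges: [-3.04, 3.04], [-0.91, 1.82], [-1.04, 1.36], [-1.92, 1.95], [-1.52, 1.45], [-3.14, 3.14]. Speed limits (rad/s): [2.22, 2.22, 2.79, 3.14, 3.14, 3.14].

INTERFACE

Orientations are given as a unit quaternion [w, x, y, z].
In Python, from bench import arm gives the robot as it stands. Calls block until the motion is done:
- arm.movep(position, orientation): joint-space move of the TCP to a pose.
- arm.move_linear(position, rot=None, max_speed=0.15): straight line of the TCP; rot=None keeps the orientation; max_speed is the mean speed in m/s.
- arm.movej(angles): joint-space move.
- arm.set_gripper(opening, strength=None): opening from 0.0 (shut) to 1.0 (fully open); strength is the grip in N (None keeps the last); returns when the fingers have stopped.
- arm.hold(seconds).
- arm.inverse_kinematics(position, orientation): joint angles nearest the present ones, or None.
- arm.read_camera(name): name is "side" or "top" or "wrist"; returns (picture, depth): 480x640x3 uint8, blue, green, red; 480x640 float32, m along the optical axis (not along the pixel's ray), 0 where there is no reading.
- arm.calibration(name): a dict with "K" (3x3 intrinsics, pixels), "extrinsics" (4x4, takes a point from world to camera coordinates). Camera axes: x right, y down, z forward; pixel columns grow to the right and rows downward; lengths in m; the calibration is good to about 2 mm. A picture is of the moment at which its call begins: read the wrist's pose just before it. calibration takes no time and is no camera call; for the wrist camera it gives the pose at the moment of the call.
A pose or a line that the arm cannot do raises arm.IKError and nothing moves.
- arm.job_done(): hands the job in, once; it reports no verdict.
Readings, each from a call of its own:
- arm.read_clock(): time.
- arm.read_q(): joint angles.
- arm.read_joint_velocities(): joint speeds.
- arm.read_effort(): joint torques, N m.
- arm.read_tool_pos(): TCP position.
- arm.read_tool_rot(): TCP orientation.
- arm.read_ft_force(): force on the tool from outside, world axes, zero at the start.
- arm.read_torque(): the same for the moment, N m.
- arm.read_finger_gap(): opening from 0.0 (shut) to 1.0 (fully open).
Only numpy, scipy, OpenCV 4.12 (cv2) and the standard library are available. Lean on these libraries where they do the work, as an engineer would, in place of code of your own. Each camera call takes 0.05 s, during which the arm holds its last target. There are 200 camera calls.

TASK

Start the three magnetic stirrers one after the other in the order the samples were made up: first the one carrying the glass beaker, then the one carrying the amber bottle, last the one carrying the white jar. Press each round power key lightly straight down with the fingertips until it stays in. Pick nothing up, and leave the vessels on their plates and the things lying in front as they are.

Things in the scene. Friction and masses are not known exactly. Their poses are not given: they have to be found in the camera images.
- stirrer_a: stirrer that carries the glass beaker: flat white unit, 150 (x) x 100 (y) mm, fixed; all three are alike, turned up to 0.3 rad. Origin: centre of its underside, on the worktop. At its front (own -x): console 44 mm deep, top 36 mm up, power key in its middle, fixed dial 10 mm out of the front face. Behind: housing 22 mm high, steel plate 84 mm across, top 26 mm up, centred 30 mm toward own +x
- stirrer_a_key_top (a point): centre of the top face of the round grey power key (27 mm across, dark disc let into its top) of the stirrer that carries the glass beaker; the key's centre is 53 mm from the stirrer's origin toward its own -x; the top face is 48 mm above the worktop while the key is out, 40 mm when it is pressed right in. z of the point points up
- stirrer_a_key (a joint): travel of the power key of the stirrer that carries the glass beaker, m: 0 is out (off), 0.008 is the bottom stop. It moves straight down, takes about 3 to 4 N all the way (friction, no spring), then meets a firm stop, and stays where it is left; beyond 0.005 the stirrer is on
- beaker: small clear glass beaker, 55 mm across, 62 mm tall, standing loose on the steel plate of its stirrer; origin: centre of its underside, z along its axis. It stays there untouched
- stirrer_b: stirrer that carries the amber bottle: flat white unit, 150 (x) x 100 (y) mm, fixed; all three are alike, turned up to 0.3 rad. Origin: centre of its underside, on the worktop. At its front (own -x): console 44 mm deep, top 36 mm up, power key in its middle, fixed dial 10 mm out of the front face. Behind: housing 22 mm high, steel plate 84 mm across, top 26 mm up, centred 30 mm toward own +x
- stirrer_b_key_top (a point): centre of the top face of the round grey power key (27 mm across, dark disc let into its top) of the stirrer that carries the amber bottle; the key's centre is 53 mm from the stirrer's origin toward its own -x; the top face is 48 mm above the worktop while the key is out, 40 mm when it is pressed right in. z of the point points up
- stirrer_b_key (a joint): travel of the power key of the stirrer that carries the amber bottle, m: 0 is out (off), 0.008 is the bottom stop. It moves straight down, takes about 3 to 4 N all the way (friction, no spring), then meets a firm stop, and stays where it is left; beyond 0.005 the stirrer is on
- amber_bottle: open amber glass bottle without cap, 33 mm across, 72 mm tall, standing loose on the steel plate of its stirrer; origin: centre of its underside, z along its axis. It stays there untouched
- stirrer_c: stirrer that carries the white jar: flat white unit, 150 (x) x 100 (y) mm, fixed; all three are alike, turned up to 0.3 rad. Origin: centre of its underside, on the worktop. At its front (own -x): console 44 mm deep, top 36 mm up, power key in its middle, fixed dial 10 mm out of the front face. Behind: housing 22 mm high, steel plate 84 mm across, top 26 mm up, centred 30 mm toward own +x
- stirrer_c_key_top (a point): centre of the top face of the round grey power key (27 mm across, dark disc let into its top) of the stirrer that carries the white jar; the key's centre is 53 mm from the stirrer's origin toward its own -x; the top face is 48 mm above the worktop while the key is out, 40 mm when it is pressed right in. z of the point points up
- stirrer_c_key (a joint): travel of the power key of the stirrer that carries the white jar, m: 0 is out (off), 0.008 is the bottom stop. It moves straight down, takes about 3 to 4 N all the way (friction, no spring), then meets a firm stop, and stays where it is left; beyond 0.005 the stirrer is on
- white_jar: plain white jar with a screw lid, 52 mm across, 82 mm tall, standing loose on the steel plate of its stirrer; origin: centre of its underside, z along its axis. It stays there untouched
- marker_pen: black and white marker pen, 140 mm long (y), 13 mm thick, loose on the worktop in front of the stirrers; origin: centre of its underside. Bystander
- dropper: glass dropper with a red rubber bulb, 104 mm long (y), 21 mm thick, loose on the worktop in front of the stirrers; origin: centre of its underside. Bystander
- rubber_eraser: small eraser, 19 x 42 x 11 mm, loose on the worktop in front of the stirrers; origin: centre of its underside. Bystander
Things that resemble listed ones, but are neither listed nor needed, are in the scene too. What is shaped like the stirrer_a but blue is not meant. Leave any red look-alike of the stirrer_b alone.

How it is judged:
On the way, in this order (a step that is already met when the one before it is completed fails the run):
1. the beaker's stirrer is on, the other two still off (value of joint stirrer_a_key above 0.005 m and value of joint each of stirrer_b_key, stirrer_c_key below 0.002 m), for 0.1 s.
2. then the amber bottle's stirrer is on too, the white jar's still off (value of joint each of stirrer_a_key, stirrer_b_key above 0.005 m and value of joint stirrer_c_key below 0.002 m), for 0.1 s.
3. then the white jar's stirrer is on too (value of joint each of stirrer_a_key, stirrer_b_key, stirrer_c_key above 0.005 m), for 0.1 s.
At the end, for the whole second after the job is handed in: All three keys are pressed in by more than 5 of their 8 mm; each vessel stands upright and at rest within 15 mm of where it started; pen, dropper and eraser are within 30 mm of where they started (all of step 3 and distance of each of beaker, amber_bottle, white_jar from where it was at the start of the episode below 0.015 m and distance of each of marker_pen, dropper, rubber_eraser from where it was at the start of the episode below 0.03 m and angle between each of beaker, amber_bottle, white_jar's own z axis and vertical below 0.1 rad and linear speed of each of beaker, amber_bottle, white_jar below 0.02 m/s); the robot touches nothing.
It fails at once if the amber bottle's stirrer is switched on before the beaker's (value of joint stirrer_b_key above 0.005 m and not (value of joint stirrer_a_key above 0.005 m)).
It fails at once if the white jar's stirrer is switched on before the amber bottle's (value of joint stirrer_c_key above 0.005 m and not (value of joint stirrer_b_key above 0.005 m)).
It fails at once if a key or a stirrer is pressed with more than 30 N instead of lightly (contact force between the arm and stirrer_a above 30 N or contact force between the arm and stirrer_b above 30 N or contact force between the arm and stirrer_c above 30 N).
It fails at once if a vessel is shifted by more than 15 mm, lifted or tipped (distance of any of beaker, amber_bottle, white_jar from where it was at the start of the episode above 0.015 m or angle between any of beaker, amber_bottle, white_jar's own z axis and vertical above 0.2 rad).
It fails at once if the pen, the dropper or the eraser is lifted or pushed more than 30 mm away (distance of any of marker_pen, dropper, rubber_eraser from where it was at the start of the episode above 0.03 m).
It also fails if it takes over 61 s, if anything falls off the work surface, if the arm or the gripper's body presses on something with over 40 N, if the wrist force passes 120 N, or if a joint passes its speed limit or range.

## Working session

There is one attempt and no reset: what is moved stays moved. The work goes in short steps, each a Python script; the robot and the scene stay as the last script left them, time stands still between calls to the robot, and variables do not carry over. Pictures are saved under pics/ and viewed, about 8 in all and at most 12, crops included, and the job is handed in when it is done.

```bash
mkdir -p pics; python3 - <<'E'
from bench import arm
import cv2,numpy as np
for n in("top","side"):
    p,d=arm.read_camera(n); c=arm.calibration(n)
    cv2.imwrite(f"pics/{n}0.png",p); np.savez(f"{n}0.npz",p=p,d=d,K=c["K"],E=c["extrinsics"])
    print(n,c["K"].round(1).tolist(),c["extrinsics"].round(3).tolist())
print(arm.read_clock(),arm.read_tool_rot(),arm.grip_depth)
E
```

```text
top [[569.4, 0.0, 318.0], [0.0, 569.4, 248.4], [0.0, 0.0, 1.0]] [[-0.027, -1.0, -0.013, -0.03], [-0.991, 0.029, -0.133, 0.556], [0.133, 0.01, -0.991, 1.536], [0.0, 0.0, 0.0, 1.0]]
side [[443.7, 0.0, 320.3], [0.0, 443.7, 245.8], [0.0, 0.0, 1.0]] [[-1.0, 0.002, 0.007, 0.584], [-0.005, 0.566, -0.824, 0.067], [-0.006, -0.824, -0.566, 0.958], [0.0, 0.0, 0.0, 1.0]]
0.1 [ 0.59814326 -0.37666073  0.59893578  0.37633397] -0.0187
```

View pics/top0.png

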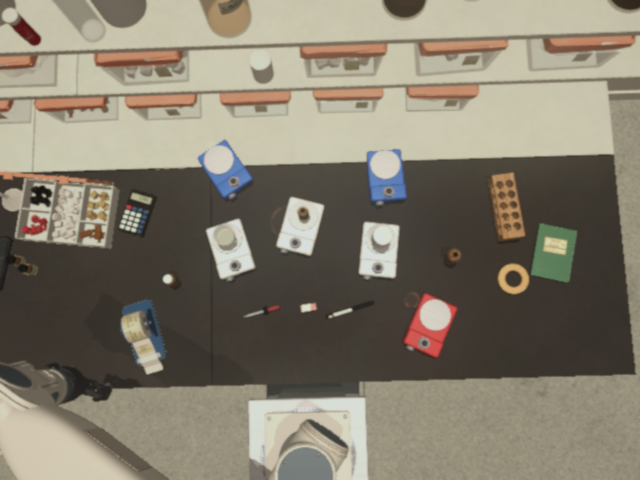

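View pics/side0.png

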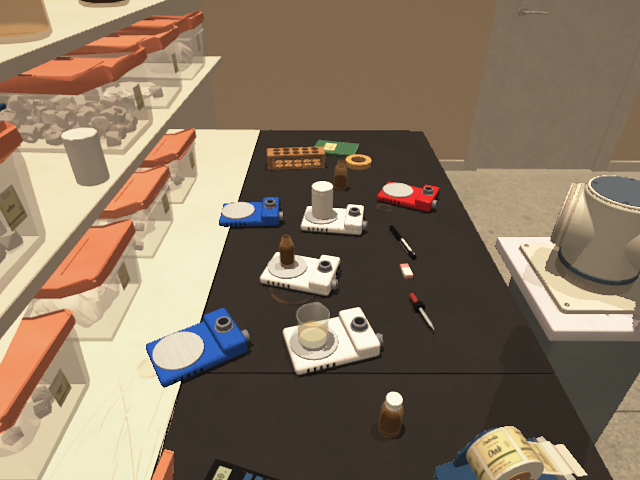

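The top view shows three white stirrers: beaker at about (231,250), amber bottle at (300,226), white jar at (380,250). The side view confirms which vessel is on which. Next I'll enlarge the keys.

```bash
python3 - <<'E'
import cv2,numpy as np
t=np.load("top0.npz")["p"]; s=np.load("side0.npz")["p"]
T=[cv2.resize(t[y:y+44,x:x+44],(264,264),interpolation=cv2.INTER_CUBIC) for x,y in((213,243),(274,218),(356,243))]
S=[cv2.resize(s[y:y+44,x:x+44],(264,264),interpolation=cv2.INTER_CUBIC) for x,y in((337,301),(304,243),(332,190))]
cv2.imwrite("pics/crop.png",np.vstack([np.hstack(T),np.hstack(S)]))
E
```

```text
(no output)
```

View pics/crop.png

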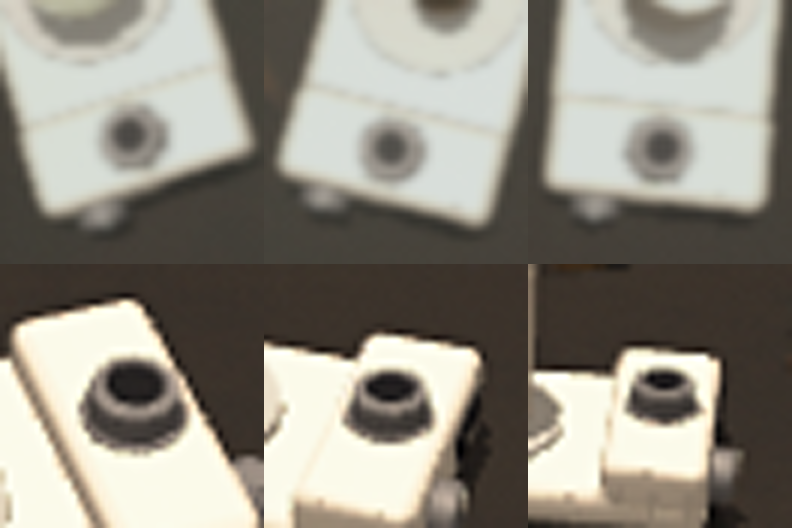

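```bash
cat > h.py <<'E'
import numpy as np, json
def ray(K,E,u,v,z):
    R,t=E[:3,:3],E[:3,3]; o=-R.T@t; d=R.T@np.linalg.inv(K)@[u,v,1]
    return o+d*(z-o[2])/d[2]
E
python3 - <<'E'
from h import *
from bench import arm
from scipy.spatial.transform import Rotation as R
px={"top":[(234.3,265.1),(294.9,242.3),(377.4,267.3)],"side":[(359.3,320.3),(323.9,262.9),(353.9,208.9)]}
for n in px:
    f=np.load(n+"0.npz")
    for u,v in px[n]:
        i,j=int(round(v)),int(round(u)); d=f["d"][i,j]
        P=np.linalg.inv(f["E"])@np.r_[np.linalg.inv(f["K"])@[u,v,1]*d,1]
        print(n,ray(f["K"],f["E"],u,v,.048).round(4),"depth",P[:3].round(4))
q=arm.read_tool_rot(); rt=R.from_quat(np.r_[q[1:],q[0]])
E=arm.calibration("wrist")["extrinsics"]; o=-E[:3,:3].T@E[:3,3]
print("cam in tool",rt.inv().apply(o-arm.read_tool_pos()).round(3)); print(rt.as_matrix().round(3))
# candidates: tool x down, z along +-y
for s in(1,-1):
    M=np.array([[0,0,-1],[0,s,0],[s,0,0]]).T  # columns x,y,z given as columns below
    M=np.column_stack([[0,0,-1],np.cross([0,s,0],[0,0,-1]),[0,s,0]])
    qq=R.from_matrix(M).as_quat(); qq=np.r_[qq[3],qq[:3]]
    for p in((.5,.15,.1),(.55,.05,.1),(.5,-.1,.1)): 
        a=arm.inverse_kinematics(p,qq); print(s,qq.round(3),None if a is None else np.round(a,2))
E
```

```text
top [0.5141 0.1841 0.048 ] depth [0.5141 0.1841 0.0481]
top [0.5723 0.0169 0.048 ] depth [0.5729 0.0171 0.0441]
top [ 0.4969 -0.2065  0.048 ] depth [ 0.4972 -0.2068  0.0452]
side [0.5161 0.1855 0.048 ] depth [0.5159 0.1844 0.0469]
side [0.5765 0.0182 0.048 ] depth [0.5765 0.0202 0.0495]
side [ 0.5002 -0.2059  0.048 ] depth [ 0.5003 -0.2053  0.0484]
cam in tool [-0.168  0.079 -0.   ]
[[-0.001 -0.901  0.433]
 [-0.001  0.433  0.901]
 [-1.     0.    -0.001]]
1 [-0.5  0.5 -0.5 -0.5] [ 0.13  0.27 -0.25  1.06  0.    0.13]
1 [-0.5  0.5 -0.5 -0.5] [-0.06  0.31 -0.18  1.08  0.   -0.06]
1 [-0.5  0.5 -0.5 -0.5] [-0.36  0.25 -0.28  1.05  0.   -0.36]
-1 [ 0.5  0.5  0.5 -0.5] [ 0.13  0.27 -0.25  1.06  0.   -3.01]
-1 [ 0.5  0.5  0.5 -0.5] [-0.06  0.31 -0.18  1.08  0.    3.08]
-1 [ 0.5  0.5  0.5 -0.5] [-0.36  0.25 -0.28  1.05  0.    2.78]
```

```bash
cat >> h.py <<'E'
Q=[-.5,.5,-.5,-.5]
KEYS={"a":(.515,.185),"b":(.5745,.0175),"c":(.4985,-.206)}
E
python3 - <<'E'
from h import *
from bench import arm
import cv2
arm.set_gripper(0.0,20)
x,y=KEYS["a"]; arm.movep([x,y,.2],Q); arm.move_linear([x,y,.075])
arm.hold(.3)
c=arm.calibration("wrist"); p,d=arm.read_camera("wrist"); cv2.imwrite("pics/w1.png",p)
for P in((x,y,.048),(x,y,.075)):
    v=c["K"]@(c["extrinsics"]@[*P,1])[:3]; print(v[:2]/v[2])
s,_=arm.read_camera("side"); cv2.imwrite("pics/s1.png",cv2.resize(s[200:380,260:460],(800,720))[:600])
print(arm.read_clock(),arm.read_tool_pos(),arm.read_ft_force(),arm.read_finger_gap())
E
```

```text
[316.27155524 270.90456682]
[316.33079106 292.07413519]
3.7917 [0.51513704 0.18501767 0.07527033] [ 0.52468352  0.31159505 -0.65182303] 0.002990951894937347
```

View pics/w1.png

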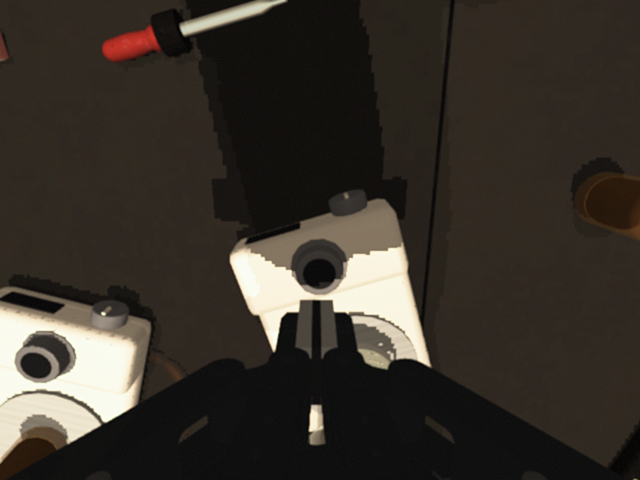

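View pics/s1.png

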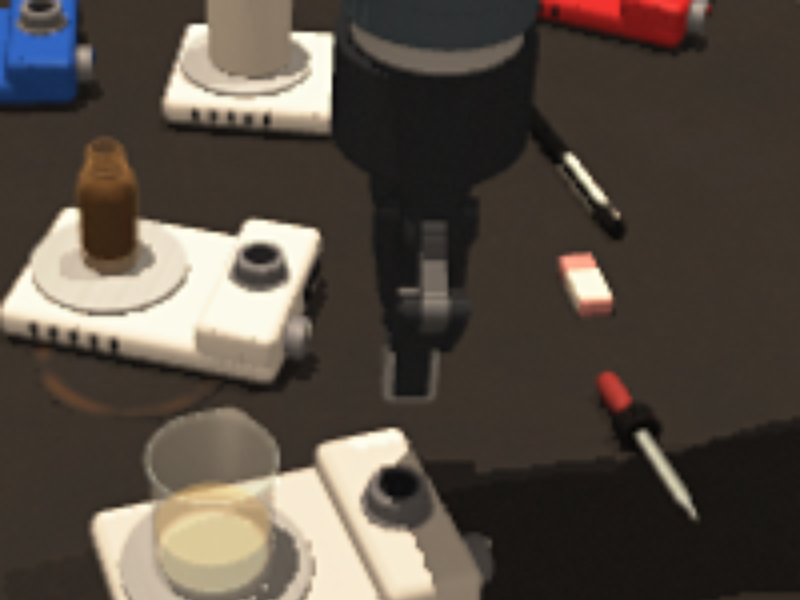

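Wrist view: key a's disc is at (319,272), and my estimate projects to (316,271), so it agrees to about 1 mm. The shut fingertips are centred above it, and the side view shows them clear of the beaker. Now I'll press key a, watching the force.

```bash
cat >> h.py <<'E'
def press(arm,k):
    x,y=KEYS[k]
    p=arm.read_tool_pos()
    if np.hypot(p[0]-x,p[1]-y)>.01: arm.movep([x,y,.17],Q)
    arm.move_linear([x,y,.056],max_speed=.08); arm.hold(.2)
    f0=arm.read_ft_force()[2]; z=.056; onset=None; log=[]
    while z>.038:
        z-=.0005; arm.move_linear([x,y,z],max_speed=.01)
        f=arm.read_ft_force()[2]-f0; log.append((round(z*1e3,1),round(arm.read_tool_pos()[2]*1e3,1),round(f,1)))
        if onset is None and f>1.5: onset=z
        if f>9 or (onset and z<onset-.0072): break
    print(k,"onset",onset,log[-22:]); print(arm.read_clock())
    arm.move_linear([x,y,.17],max_speed=.15)
E
python3 - <<'E'
from h import *
from bench import arm
import cv2
press(arm,"a"); s,_=arm.read_camera("side")
cv2.imwrite("pics/s2.png",cv2.resize(s[180:380,260:460],(600,600)))
print(arm.read_clock())
E
```

```text
a onset None [(48.5, np.float64(48.5), np.float64(-0.8)), (48.0, np.float64(48.0), np.float64(-0.5)), (47.5, np.float64(47.5), np.float64(-1.0)), (47.0, np.float64(47.0), np.float64(-0.9)), (46.5, np.float64(46.5), np.float64(0.5)), (46.0, np.float64(46.0), np.float64(-0.8)), (45.5, np.float64(45.4), np.float64(-0.8)), (45.0, np.float64(45.0), np.float64(-0.7)), (44.5, np.float64(44.5), np.float64(-0.2)), (44.0, np.float64(44.0), np.float64(0.3)), (43.5, np.float64(43.5), np.float64(-1.5)), (43.0, np.float64(43.0), np.float64(-1.1)), (42.5, np.float64(42.5), np.float64(-1.1)), (42.0, np.float64(42.0), np.float64(0.2)), (41.5, np.float64(41.5), np.float64(-0.5)), (41.0, np.float64(41.0), np.float64(-1.5)), (40.5, np.float64(40.5), np.float64(-0.3)), (40.0, np.float64(40.0), np.float64(-0.6)), (39.5, np.float64(39.5), np.float64(-1.1)), (39.0, np.float64(39.0), np.float64(-0.8)), (38.5, np.float64(38.5), np.float64(-1.1)), (38.0, np.float64(38.0), np.float64(-0.7))]
13.375
14.4583
```

View pics/s2.png

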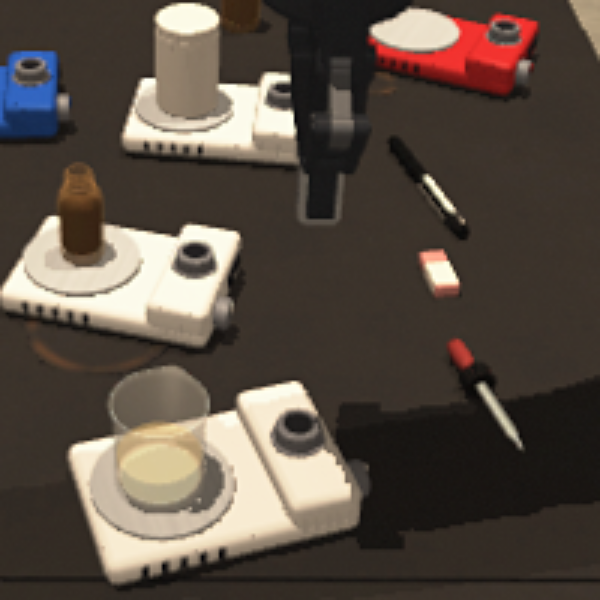

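Nothing registered down to TCP z = 38 mm, and in the picture key a looks still out. I'll compare the key before and after, and measure where the fingertips really are.

```bash
python3 - <<'E'
from h import *
from bench import arm
import cv2
s,d=arm.read_camera("side"); f=np.load("side0.npz"); K,E=f["K"],f["E"]
x,y=KEYS["a"]; tp=arm.read_tool_pos()
proj=lambda P:(lambda v:(v[:2]/v[2]).round(1))(K@(E@[*P,1])[:3])
print("tcp",tp,proj(tp),[ (dz,proj(tp+[0,0,dz])) for dz in(.005,.01,.015)])
a=f["p"][300:345,337:382]; b=s[300:345,337:382]
c=s[225:270,337:382]
cv2.imwrite("pics/cmp.png",np.hstack([cv2.resize(i,(266,266),interpolation=cv2.INTER_NEAREST) for i in(a,b,c)]))
# depth points near tip
vv,uu=np.mgrid[215:275,345:385]; D=d[215:275,345:385]
P=(np.linalg.inv(K)@np.stack([(uu*D).ravel(),(vv*D).ravel(),D.ravel()]))
W=np.linalg.inv(E)@np.vstack([P,np.ones(P.shape[1])])
m=(np.hypot(W[0]-x,W[1]-y)<.03)&(W[2]>.1); print("tip",W[:3,m].min(1),W[:3,m].max(1),np.sort(W[2,m])[:8].round(4))
print("gap",arm.read_finger_gap())
E
```

```text
tcp [0.51452299 0.18489039 0.1689886 ] [364.6 264.7] [(0.005, array([364.8, 262.1])), (0.01, array([365. , 259.6])), (0.015, array([365.2, 257. ]))]
tip [0.49818547 0.17363287 0.19326225] [0.53178793 0.21483562 0.27659762] [0.1933 0.1934 0.194  0.1942 0.1944 0.1946 0.1948 0.1953]
gap 0.0010268004668603193
```

View pics/cmp.png

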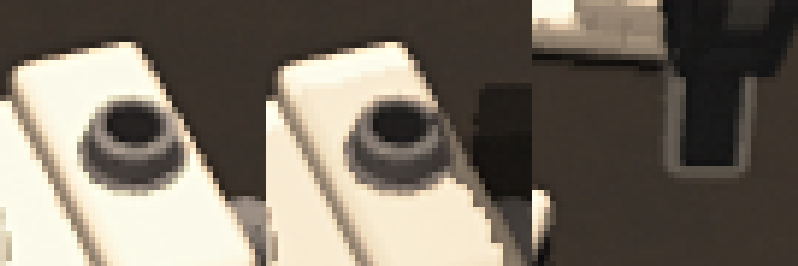

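Key a hasn't moved. In the side view the real tip is about 20–24 mm above the reported TCP (tip row about 254, TCP projects to 264.7; depth says z ≥ 0.193 with TCP at 0.169). So contact should come at TCP z of about 0.025, and I'll carry on down under force guard.

```bash
cat >> h.py <<'E'
def press(arm,k,z0=.036):
    x,y=KEYS[k]
    p=arm.read_tool_pos()
    if np.hypot(p[0]-x,p[1]-y)>.01: arm.movep([x,y,.15],Q)
    F=lambda: np.mean([arm.read_ft_force()[2] for _ in range(5)])
    arm.move_linear([x,y,z0],max_speed=.12); arm.hold(.2)
    f0=F(); z=z0; log=[]; run=0
    while z>.010:
        z-=.0005; arm.move_linear([x,y,z],max_speed=.01)
        f=F()-f0; log.append((round(z*1e3,1),round(float(f),1)))
        run=run+(f>2)
        if f>9 or run>16: break
    print(k,float(f0),log,arm.read_clock())
    arm.move_linear([x,y,.15],max_speed=.15)
E
python3 - <<'E'
from h import *
from bench import arm
import cv2
press(arm,"a"); s,_=arm.read_camera("side"); 
a=np.load("side0.npz")["p"][300:345,337:382]; b=s[300:345,337:382]
cv2.imwrite("pics/cmp2.png",np.hstack([cv2.resize(i,(266,266),interpolation=cv2.INTER_NEAREST) for i in(a,b)]))
print(arm.read_clock())
E
```

```text
a -0.38922655483274277 [(35.5, -0.0), (35.0, -0.1), (34.5, 0.3), (34.0, 0.0), (33.5, -0.0), (33.0, 0.5), (32.5, -0.2), (32.0, 0.6), (31.5, 1.4), (31.0, 0.4), (30.5, -0.1), (30.0, 0.6), (29.5, 1.1), (29.0, 0.3), (28.5, 0.6), (28.0, -0.0), (27.5, -0.1), (27.0, 0.6), (26.5, 1.5), (26.0, 0.5), (25.5, -0.1), (25.0, 0.6), (24.5, 0.3), (24.0, -0.1), (23.5, 0.2), (23.0, 3.0), (22.5, 2.5), (22.0, 3.2), (21.5, 2.5), (21.0, 2.6), (20.5, 1.6), (20.0, 1.8), (19.5, 1.8), (19.0, 2.7), (18.5, 2.6), (18.0, 1.3), (17.5, 2.6), (17.0, 1.3), (16.5, 2.1), (16.0, 2.2), (15.5, 2.2), (15.0, 7.5), (14.5, 13.0)] 26.725
27.825
```

View pics/cmp2.png

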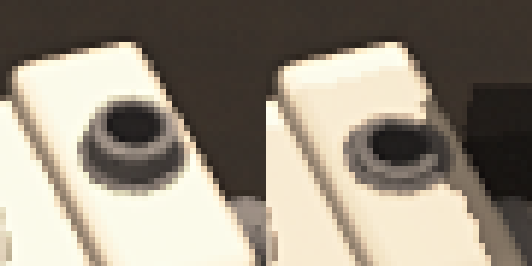

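Key a is in: contact at TCP 23 mm, stop at 15 mm, and the picture shows it flush. So the tip sits 25 mm above the reported TCP. Next b, then c, each checked by the same force profile.

```bash
python3 - <<'E'
from h import *
from bench import arm
import cv2
press(arm,"b",.026); s,_=arm.read_camera("side"); 
o=np.load("side0.npz")["p"]
cv2.imwrite("pics/cmp3.png",np.hstack([cv2.resize(i[240:290,260:350],(396,220),interpolation=cv2.INTER_NEAREST) for i in(o,s)]))
print(arm.read_clock())
E
```

```text
b -0.12333154606107541 [(25.5, 0.1), (25.0, -0.5), (24.5, 0.7), (24.0, -0.1), (23.5, 0.4), (23.0, 2.2), (22.5, 2.9), (22.0, 2.3), (21.5, 2.3), (21.0, 1.3), (20.5, 1.4), (20.0, 2.5), (19.5, 2.0), (19.0, 1.6), (18.5, 1.7), (18.0, 1.6), (17.5, 2.0), (17.0, 2.1), (16.5, 2.6), (16.0, 2.0), (15.5, 2.6), (15.0, 7.0), (14.5, 11.7)] 35.7
36.8
```

View pics/cmp3.png

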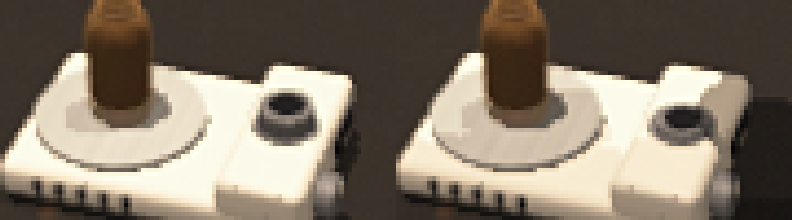

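Key b is in with the same profile, and the bottle hasn't moved. Now c.

```bash
python3 - <<'E'
from h import *
from bench import arm
import cv2
press(arm,"c",.026); x,y=KEYS["c"]
arm.movep([.40,0,.25],Q); arm.hold(.3)
s,_=arm.read_camera("side"); cv2.imwrite("pics/end.png",cv2.resize(s[170:390,240:460],(600,600)))
print(arm.read_clock(),arm.read_tool_pos())
E
```

```text
c 0.20155342787051828 [(25.5, -0.6), (25.0, -0.6), (24.5, 0.6), (24.0, -0.7), (23.5, -1.1), (23.0, 2.3), (22.5, 1.7), (22.0, 2.6), (21.5, 1.5), (21.0, 0.9), (20.5, 1.0), (20.0, 1.8), (19.5, 1.2), (19.0, 1.3), (18.5, 2.1), (18.0, 1.7), (17.5, 1.0), (17.0, 1.5), (16.5, 2.1), (16.0, 2.0), (15.5, 2.0), (15.0, 8.1), (14.5, 12.5)] 44.8667
47.25 [ 0.4002173  -0.00049759  0.24953941]
```

View pics/end.png

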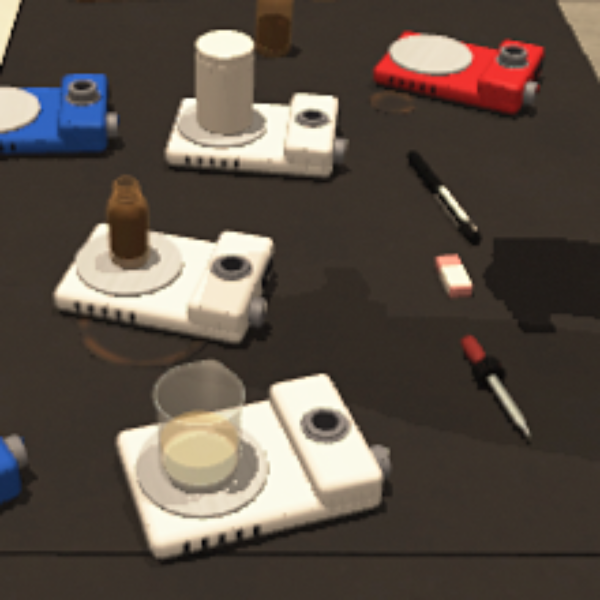

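All three keys are pressed in, at (325,423), (232,266) and (312,117). The vessels, pen, eraser and dropper look unmoved, and the arm is clear.

```bash
python3 -c "
from bench import arm
arm.job_done(); print(arm.read_clock())"
```

```text
the job is handed in; nothing more can be done
the job is handed in; nothing more can be done
```

I pressed the three power keys in order (beaker, amber bottle, white jar) with the gripper shut, then handed the job in. The last clock reading before that was 47.3 s of the 61 s allowed.

- **Presses:** All three keys behaved the same: contact, about 8 mm of travel at 1–3 N, then the firm stop. I backed off at about 12–13 N by the readings, against the 30 N limit.
- **Final picture:** All three keys sit low on their consoles. The vessels, pen, dropper and eraser look unmoved, by eye rather than by measurement, and the arm was clear of everything.
- **What disagreed:**
  - **Fingertips:** They sit about 25 mm above the reported TCP. My first press on the beaker's key therefore ended above it and touched nothing. I measured the gap in the side view and went on down under force guard.
  - **Cameras:** The top and side cameras differed by up to 4 mm on the key positions, so I used the averages.
  - **Key force:** The travel force read somewhat below the stated 3–4 N.

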